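# Load the cover-glass box into the push-latch dock

## Robot

A 6-joint arm with a two-finger parallel gripper is mounted at the origin on a cart in front of the work surface, level with it; the furniture and walls round the work are solid. World frame = base frame: x ahead of the robot, y to its left, z up, the work surface at z = 0. Lengths are in m, angles in rad, forces in N, time in s.
With the tool pointing down it reaches from about 0.3 to 0.875 m from the base axis. Payload 6.4 kg.
Tool frame: the origin (TCP) lies at the very end of the fingers, on their centre line; the grasp point (between the pads) lies grip_point_offset behind it (grip_point_offset is the distance from the TCP to the grasp point, in m); y points along the fingers, x is the direction in which the jaws open and shut, and the axes are right-handed (so a half turn about y gives the same grasp; the last joint's range is limited). The gripper opens to 85 mm and grips with 20 to 120 N. Pads are 22 mm wide; open, the fingers measure 114 mm over their backs; the gripper's body (76 mm by 85 mm) begins 54 mm behind the grasp point. The pads swing forward as they close: fully open they stand 13 mm farther back than shut.
Start: joints at [0.922, 0.181, 1.607, -0, 1.354, -0.206], TCP at [0.246, 0.52, 0.231] pointing down, gripper open.
Joint ranges: [-2.99, 2.99], [-0.89, 2.07], [0.3, 2.58], [-1.14, 4.28], [0, 2.63], [-3.12, 3.12]. Speed limits (rad/s): [2.57, 2.57, 3.01, 3.14, 3.14, 3.14].

## Interface

Orientations are given as a unit quaternion [w, x, y, z].
In Python, from bench import get_obs, camera, camera_model, hand_in, grip_point_offset gives the robot as it stands.
- The arm moves only by the shell command python3 -m jog 'ROWS'. ROWS is JSON, a list of rows, each a list of 7 numbers: the shift along the tool's x, y, z in mm, then the turn, a rotation vector about the tool's x, y, z in degrees, then the gripper's target within -1 to 1 (shut at 1, half-way at 0, fully open at -1). In form: [[x, y, z, ax, ay, az, grip], ...]. A call has 1 to 8 rows; each row shifts and turns the commanded pose from where the row before left it, along the tool's axes as they then stand; what a row does not reach is not made up. A row lasts 1/12 s, in which the tool goes at most 41.7 mm and 7.16 degrees, less where a joint would pass 70% of its speed; a pose out of reach is approached as far as the arm can. A call is refused whole if a number of a shift passes 41.7 or a number of a turn 7.16, either way. A call with a gripper value outside its range is refused whole. The fingers move at their own pace and stop on an object; the grip force is fixed at half the most. Time passes only in rows, so rows that do not move let the fingers close. It gives the time, the measured TCP pose, the force and the opening at its end, in the units of the state.
- get_obs(): the state, without advancing time (a new reading comes with each control period).
- camera(name): name is "side" or "top" or "wrist"; returns the picture (480x640x3 uint8, blue, green, red); there is no depth.
- camera_model(name): a dict with "K" (3x3 intrinsics, pixels), "distortion" ([k1, k2, p1, p2, k3] as OpenCV has them; the pictures are not rectified), "pose" (4x4, takes a point from camera to world coordinates). Camera axes: x right, y down, z forward; pixel columns grow to the right and rows downward; lengths in m; the calibration is good to about 2 mm. A picture is of the moment at which its call begins: read the wrist's pose just before it. camera_model takes no time and is no camera call; for the wrist camera it gives the pose at the moment of the call.
- hand_in(): hands the job in, once; it reports no verdict.
The state is a dict: "time_s": time; "q": joint angles; "dq": joint speeds; "joint_efforts": joint torques, N m; "eef_pos": TCP position; "eef_rot": TCP orientation; "wrist_force": force on the tool from outside, world axes, zero at the start; "torque": the same for the moment, N m; "opening": opening from 0.0 (shut) to 1.0 (fully open).
Only numpy, scipy, OpenCV 4.12 (cv2) and the standard library are available. Lean on these libraries where they do the work, as an engineer would, in place of code of your own. Each camera call takes 0.05 s, during which the arm holds its last target.

## Task

Put the small square box of cover glasses away in the dock with the square well. Its platform is held down by a push catch: press the empty platform fully down and let go so that it rises, set the box flat in the middle of the raised platform, then press box and platform down once more until the catch holds them down again, and let go. Leave the dock with the round well latched as it is.

Things in the scene. Friction and masses are not known exactly. Their poses are not given: they have to be found in the camera images.
- cover_box_center (a point): Centre (half-way up) of the loose small square box of cover glasses, 50 x 50 x 20 mm, about 30 g, lying flat on the worktop; a round clear dish lies near it. x and y run along its sides, z up.
- square_lift_top (a point): Centre of the top of the square platform (84 x 84 mm, rubber pad) that fills the square well of a fixed dock, 130 x 130 mm, rim 75 mm above the worktop. x, y along the platform's sides, z up. 65 mm above the worktop when latched, 105 mm when raised (30 mm over the rim), 57 mm when pressed to its stop. A like dock with a round platform and a dish on it stands left or right of it.
- square_lift (a joint): Height of the square platform, m: 0 latched, +0.040 raised by its spring, -0.008 at its hard stop. Push-push catch: pressed past -0.005 and let go, a latched platform rises fully within 0.5 s, a raised one stays at 0; a shallower press changes nothing. A press takes 2 to 6 N.
- round_lift (a joint): Height of the round platform, m, with the same catch; at 0 (latched), as it must stay.
Not all that is in view belongs to the job. Leave any orange look-alike of the part that bears cover_box_center alone.

How it is judged:
By the outcome, as a careful person would: the job done as asked, in the order asked, and still so for the second after the job is handed in, with the robot touching nothing.
It also fails if it takes over 58 s, if anything falls off the work surface, if the arm or the gripper's body presses on something with over 40 N, if the wrist force passes 120 N, or if a joint passes its speed limit or range.

## Working session

There is one attempt and no reset: what is moved stays moved. The work goes in short steps, Python scripts to look and compute and a shell command to move; the robot and the scene stay as the last step left them, time stands still between calls to the robot, and variables do not carry over. Pictures are saved under pics/ and viewed, and the job is handed in when it is done.

```bash
ls; mkdir -p pics
python3 - <<'E'
from bench import *
import cv2
print(get_obs(), grip_point_offset)
for n in ("top","side","wrist"):
    cv2.imwrite(f"pics/{n}0.png",camera(n)); m=camera_model(n); print(n,m)
E
```

```text
pics
{'time_s': 0.0, 'q': array([ 9.21680468e-01,  1.81547806e-01,  1.60803964e+00,  5.82374465e-06,
        1.35378969e+00, -2.06300646e-01]), 'dq': array([-8.65637405e-05, -1.52141445e-03,  6.81205103e-04,  5.62268076e-04,
        1.67085876e-03, -7.28056917e-04]), 'joint_efforts': array([-1.20193916e-03, -4.44860172e+01, -3.51343489e+01, -2.63512329e-04,
        8.93807912e-03, -1.47293053e-05]), 'eef_pos': array([0.24601241, 0.51908857, 0.23036506]), 'eef_rot': array([-0.59737719,  0.5978152 ,  0.3774009 , -0.37858426]), 'wrist_force': array([-0.44741626, -0.33994477, -0.69595388]), 'torque': array([ 0.07074914, -0.01148778, -0.0155304 ]), 'opening': 0.9999235820047566} 0.0187
top {'K': array([[611.8644904 ,   0.        , 308.73595996],
       [  0.        , 611.8644904 , 227.04506028],
       [  0.        ,   0.        ,   1.        ]]), 'distortion': array([-0.00669677,  0.        ,  0.        ,  0.        ,  0.        ]), 'pose': array([[ 0.03505178, -0.97542569,  0.21752265,  0.31183279],
       [-0.99938404, -0.03383964,  0.00929623,  0.03062045],
       [-0.0017069 , -0.217
[... 499 characters left out ...]
1, -0.74136486, -0.67109331,  0.8150371 ],
       [ 0.        ,  0.        ,  0.        ,  1.        ]])}
wrist {'K': array([[336.45396118,   0.        , 318.10673212],
       [  0.        , 336.45396118, 240.01444717],
       [  0.        ,   0.        ,   1.        ]]), 'distortion': array([0.0204599, 0.       , 0.       , 0.       , 0.       ]), 'pose': array([[ 4.29386720e-01,  8.56480929e-01,  2.86474192e-01,
         1.71360855e-01],
       [ 9.03120366e-01, -4.06928833e-01, -1.37049367e-01,
         5.54842036e-01],
       [-8.05560496e-04,  3.17567855e-01, -9.48235207e-01,
         3.74314607e-01],
       [ 0.00000000e+00,  0.00000000e+00,  0.00000000e+00,
         1.00000000e+00]])}
```

View pics/top0.png

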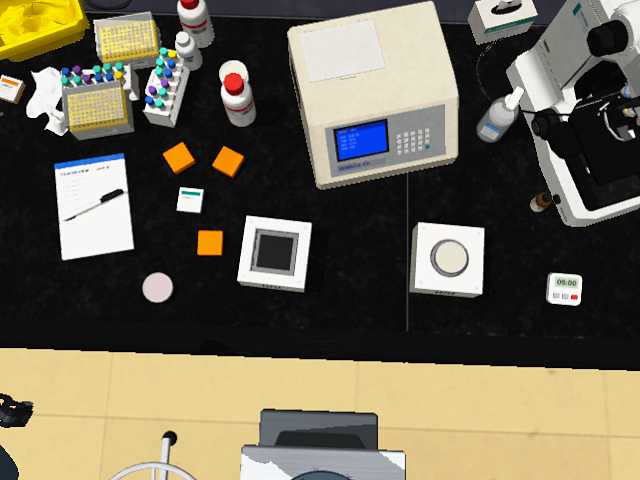

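View pics/side0.png

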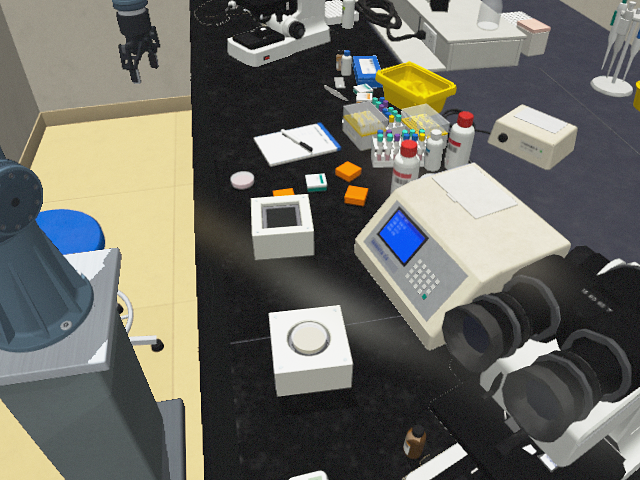

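View pics/wrist0.png

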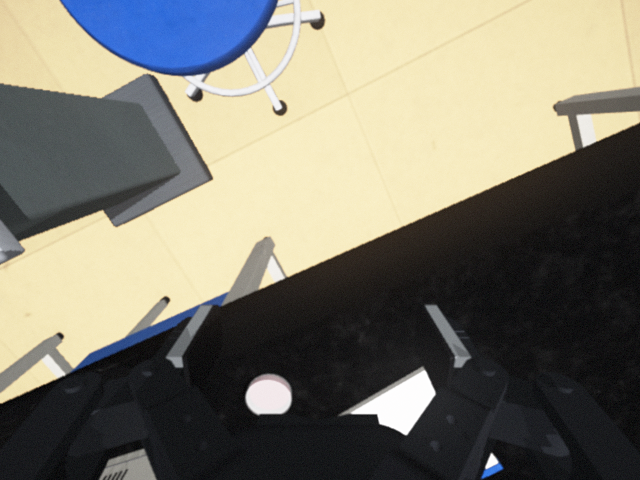

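The top view shows a white box with a teal stripe at (190,200), which is the only non-orange 50 mm square. The orange look-alikes are at (179,158), (228,161) and (210,243), and the pink or clear dish is at (158,287). The square dock is at (275,253) and the round dock at (448,258). I'll measure the box and the square dock and enlarge a crop.

```bash
cat > h.py <<'E'
import numpy as np, cv2
from bench import *
def ray(m,uv):
    p=cv2.undistortPoints(np.array(uv,float).reshape(-1,1,2),m["K"],m["distortion"]).reshape(-1,2)
    d=np.c_[p,np.ones(len(p))]@m["pose"][:3,:3].T
    return m["pose"][:3,3],d
def onz(m,uv,z):
    o,d=ray(m,uv); return o+d*((z-o[2])/d[:,2])[:,None]
def proj(m,P):
    T=np.linalg.inv(m["pose"]); P=np.array(P,float).reshape(-1,3)
    r=cv2.Rodrigues(T[:3,:3])[0]
    return cv2.projectPoints(P,r,T[:3,3],m["K"],m["distortion"])[0].reshape(-1,2)
def quad(mask,roi):
    x0,y0,x1,y1=roi; M=np.zeros_like(mask); M[y0:y1,x0:x1]=mask[y0:y1,x0:x1]
    c=max(cv2.findContours(M,cv2.RETR_EXTERNAL,cv2.CHAIN_APPROX_NONE)[0],key=cv2.contourArea)
    return c, cv2.boxPoints(cv2.minAreaRect(c))
E
python3 - <<'E'
from h import *
np.set_printoptions(precision=4,suppress=True)
im=cv2.imread("pics/top0.png"); m=camera_model("top"); g=im.min(2)
def rep(n,mask,roi,z):
    c,b=quad(mask,roi); P=onz(m,b,z)
    C=onz(m,c.reshape(-1,2).astype(float),z)[:,:2].astype(np.float32)
    print(n,"px",b.mean(0),cv2.minAreaRect(C))
w=((im.max(2)>70)*255).astype(np.uint8)
rep("box",w,(170,180,210,220),.02)
rep("dock",w,(230,205,325,300),.075)
gr=((g>100)*255).astype(np.uint8)
dark=((im.max(2)<60)*255).astype(np.uint8)
rep("plat",dark,(255,235,297,270),.065)
hsv=cv2.cvtColor(im,cv2.COLOR_BGR2HSV)
o=cv2.inRange(hsv,(5,150,100),(20,255,255))
for r in((160,140,198,178),(210,140,248,180),(192,225,226,260)): rep("or",o,r,.02)
cr=cv2.resize(im[130:310,130:330],None,fx=4,fy=4,interpolation=cv2.INTER_CUBIC)[:,:800]
cv2.imwrite("pics/crop1.png",cv2.resize(cr,(660,594)))
E
```

```text
box px [189.6077 199.6385] ((0.6369881629943848, 0.29278630018234253), (0.05181208252906799, 0.052456870675086975), 86.12887573242188)
dock px [274.0267 253.2706] ((0.5204790234565735, 0.10731332004070282), (0.13234256207942963, 0.13959245383739471), 85.29468536376953)
plat px [274.6331 251.8686] ((0.5244338512420654, 0.10737935453653336), (0.06424522399902344, 0.06384267657995224), 85.52465057373047)
or px [178.853  157.5883] ((0.7281596660614014, 0.32319727540016174), (0.05602383241057396, 0.05087960511445999), 35.10716247558594)
or px [227.4777 161.1242] ((0.7240815758705139, 0.21922901272773743), (0.053051531314849854, 0.053549155592918396), 63.995445251464844)
or px [209.5 242. ] ((0.5484062433242798, 0.24488848447799683), (0.050288405269384384, 0.051358964294195175), 1.9969555139541626)
```

View pics/crop1.png

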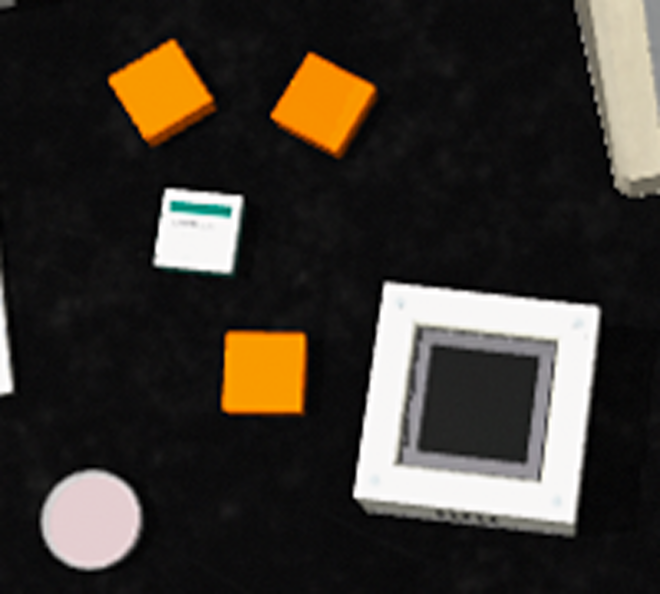

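The crop confirms the white and teal box as the one meant, and its neighbours leave room for jaws opening along y. Next I'll check the positions against the side view and work out the tool axes.

```bash
cat >> h.py <<'E'
from scipy.spatial.transform import Rotation as R
def tool():
    o=get_obs(); q=o["eef_rot"]; return o, R.from_quat([q[1],q[2],q[3],q[0]])
def togo(P,yaw_deg):
    """tool y down, tool x (jaw) in-plane at yaw_deg from world x, mod 180"""
    o,r=tool(); M=r.as_matrix(); best=None
    for a in (yaw_deg,yaw_deg+180):
        a=np.radians(a); x=np.array([np.cos(a),np.sin(a),0]); y=np.array([0,0,-1.]); t=np.c_[x,y,np.cross(x,y)]
        v=np.degrees(R.from_matrix(M.T@t).as_rotvec())
        if best is None or np.linalg.norm(v)<np.linalg.norm(best[0]): best=(v,t)
    v,t=best; d=np.array(P)-o["eef_pos"]
    print("t",o["time_s"],"pos",o["eef_pos"].round(4),"open",round(o["opening"],3),"F",o["wrist_force"].round(2))
    print("turn tool deg",v.round(2),"shift now-axes mm",(M.T@d*1000).round(1),"shift after-turn mm",(t.T@d*1000).round(1),"axes after\n",t.round(3))
E
python3 - <<'E'
from h import *
np.set_printoptions(precision=4,suppress=True)
o,r=tool(); print(r.as_matrix(), o["q"])
m=camera_model("side"); im=cv2.imread("pics/side0.png")
print("proj box",proj(m,[.637,.2928,.02]),"plat",proj(m,[.5244,.1074,.065]))
dark=((im.max(2)<75)*255).astype(np.uint8)
c,b=quad(dark,(262,205,302,228)); print("plat",onz(m,b,.065).mean(0),b.mean(0))
w=((im.min(2)>110)*255).astype(np.uint8)
c,b=quad(w,(303,172,329,195)); print("box",onz(m,b,.02).mean(0),b.mean(0))
cv2.imwrite("pics/crop2.png",cv2.resize(im[160:270,220:380],None,fx=5,fy=5))
togo([.5244,.1074,.2],86)
E
```

```text
[[ 0.4285 -0.0008 -0.9036]
 [ 0.9036 -0.0011  0.4285]
 [-0.0013 -1.      0.0003]] [ 0.9217  0.1814  1.6077  0.      1.3538 -0.2063]
proj box [[315.4286 179.7987]] plat [[281.1503 217.5564]]
plat [0.5243 0.1099 0.065 ] [280.9265 217.0441]
box [0.6372 0.2915 0.02  ] [315.5912 180.1853]
t 0.15 pos [0.2461 0.5192 0.2306] open 0.997 F [-0.11  0.97  0.14]
turn tool deg [ -0.03 -21.37  -0.07] shift now-axes mm [-252.8   30.8 -427.9] shift after-turn mm [-391.4   30.6 -306.4] axes after
 [[ 0.07   0.    -0.998]
 [ 0.998  0.     0.07 ]
 [ 0.    -1.     0.   ]]
```

View pics/crop2.png

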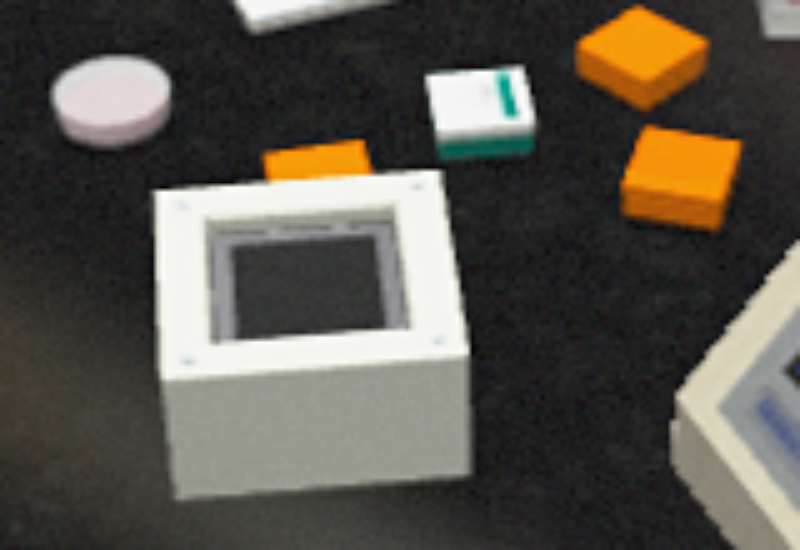

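Both views agree to about 2 mm: box at (0.637, 0.292), platform centre at (0.524, 0.108). I'll turn, shut the gripper and move over the square dock.

```bash
python3 -m jog '[[0,0,0,0,-7.1,0,1],[0,0,0,0,-7.1,0,1],[-15,0,-12,0,-7.1,0,1],[-31,0,-24,0,0,0,1],[-31,0,-24,0,0,0,1],[-31,0,-24,0,0,0,1],[-31,0,-24,0,0,0,1],[-31,0,-24,0,0,0,1]]'; python3 -m jog '[[-31,0,-24,0,0,0,1],[-31,0,-24,0,0,0,1],[-31,5,-24,0,0,0,1],[-31,5,-24,0,0,0,1],[-31,5,-24,0,0,0,1],[-31,5,-24,0,0,0,1],[-31,5,-24,0,0,0,1],[0,0,0,0,0,0,1]]'; python3 -c "
from h import *
togo([.5244,.108,.08],86)"
```

```text
time_s: 0.82
eef_pos: [0.3643, 0.3378, 0.2311]
eef_rot: [0.517, -0.517, -0.482, 0.482]
wrist_force: [1.3, 0.8, 0.3]
opening: -0.003
time_s: 1.48
eef_pos: [0.5188, 0.1054, 0.2053]
eef_rot: [-0.518, 0.519, 0.48, -0.481]
wrist_force: [0.3, 0.9, 0.5]
opening: -0.003
t 1.4833 pos [0.5188 0.1054 0.2053] open -0.003 F [0.34 0.89 0.54]
turn tool deg [ 0.03 -0.39 -0.13] shift now-axes mm [  3.3 125.3  -5.4] shift after-turn mm [  3.  125.3  -5.4] axes after
 [[ 0.07   0.    -0.998]
 [ 0.998  0.     0.07 ]
 [ 0.    -1.     0.   ]]
```

```bash
python3 -m jog '[[3,25,-5,0,-0.4,0,1],[0,25,0,0,0,0,1],[0,25,0,0,0,0,1],[0,25,0,0,0,0,1],[0,20,0,0,0,0,1],[0,8,0,0,0,0,1],[0,0,0,0,0,0,1]]'
python3 - <<'E'
from h import *
cv2.imwrite("pics/side1.png",cv2.resize(camera("side")[130:290,200:400],(800,600)))
togo([.5244,.108,.057],86)
E
```

```text
time_s: 2.07
eef_pos: [0.5192, 0.1139, 0.0761]
eef_rot: [0.517, -0.515, -0.483, 0.485]
wrist_force: [-0.3, 0.2, 0.3]
opening: 0.003
t 2.1167 pos [0.5206 0.1139 0.0778] open -0.004 F [0.29 1.41 1.25]
turn tool deg [-0.12  0.34 -0.01] shift now-axes mm [-5.7 20.8 -4.2] shift after-turn mm [-5.6 20.8 -4.2] axes after
 [[ 0.07   0.    -0.998]
 [ 0.998  0.     0.07 ]
 [ 0.    -1.     0.   ]]
```

View pics/side1.png

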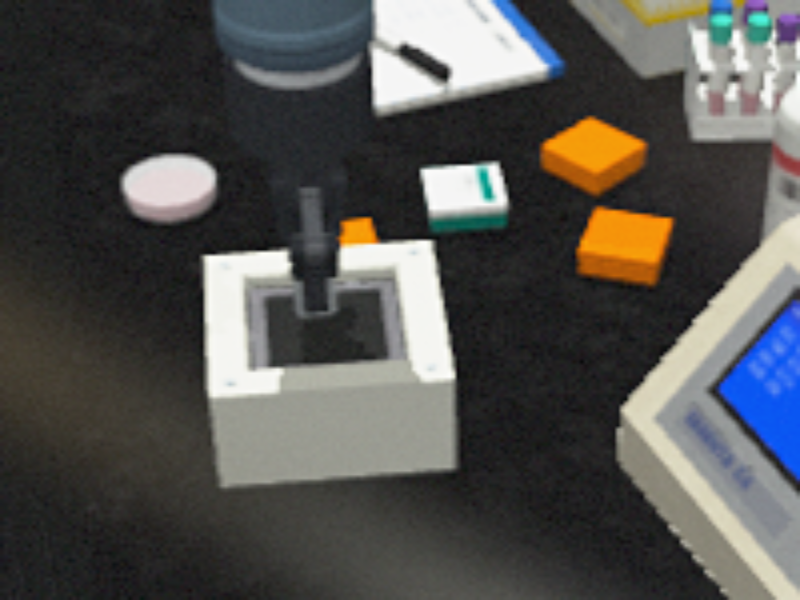

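The shut fingers are inside the well mouth at crop (317,310), about 6 mm too far in +y. I'll centre them and press.

```bash
python3 -m jog '[[-5,0,-4,0,0.3,0,1],[0,6,0,0,0,0,1],[0,4,0,0,0,0,1],[0,3,0,0,0,0,1]]'; python3 -m jog '[[0,3,0,0,0,0,1],[0,0,0,0,0,0,1],[0,0,0,0,0,0,1]]';  python3 -c "
from h import *
togo([.5244,.108,.057],86)"
```

```text
time_s: 2.45
eef_pos: [0.5254, 0.1082, 0.0656]
eef_rot: [-0.517, 0.517, 0.483, -0.482]
wrist_force: [1.7, 0.1, 2.5]
opening: -0.002
time_s: 2.7
eef_pos: [0.5255, 0.1083, 0.0627]
eef_rot: [-0.517, 0.517, 0.483, -0.482]
wrist_force: [1.0, -1.5, 2.8]
opening: 0.001
t 2.7 pos [0.5255 0.1083 0.0627] open 0.001 F [ 1.   -1.51  2.79]
turn tool deg [ 0.05  0.03 -0.01] shift now-axes mm [-0.4  5.7  1. ] shift after-turn mm [-0.4  5.7  1. ] axes after
 [[ 0.07   0.    -0.998]
 [ 0.998  0.     0.07 ]
 [ 0.    -1.     0.   ]]
```

Contact came near z=0.065, as expected. I'll press to the stop in small steps.

```bash
python3 -m jog '[[0,2,0,0,0,0,1],[0,2,0,0,0,0,1],[0,0,0,0,0,0,1],[0,0,0,0,0,0,1]]'; python3 -m jog '[[0,1,0,0,0,0,1],[0,1,0,0,0,0,1],[0,0,0,0,0,0,1],[0,0,0,0,0,0,1]]'
```

```text
time_s: 3.03
eef_pos: [0.5254, 0.1083, 0.0585]
eef_rot: [-0.517, 0.517, 0.483, -0.482]
wrist_force: [0.9, -2.0, 4.7]
opening: 0.002
time_s: 3.37
eef_pos: [0.5254, 0.1083, 0.057]
eef_rot: [-0.517, 0.517, 0.483, -0.482]
wrist_force: [-0.4, -2.4, 9.7]
opening: 0.001
```

It is at the stop: z=0.057 and the force is up. Now I'll let go.

```bash
python3 -m jog '[[0,-20,0,0,0,0,1],[0,-35,0,0,0,0,1],[0,-35,0,0,0,0,1],[0,-35,0,0,0,0,1],[0,-30,0,0,0,0,1],[0,0,0,0,0,0,1],[0,0,0,0,0,0,1]]'
python3 - <<'E'
from h import *
cv2.imwrite("pics/side2.png",cv2.resize(camera("side")[130:290,200:400],(800,600)))
togo([.637,.292,.2],86)
E
```

```text
time_s: 3.95
eef_pos: [0.5255, 0.1088, 0.2126]
eef_rot: [-0.516, 0.517, 0.483, -0.482]
wrist_force: [0.0, 0.1, -0.9]
opening: 0.001
t 4.0 pos [0.5244 0.1087 0.2107] open 0.0 F [ 0.35 -0.58 -0.26]
turn tool deg [-0.06  0.04  0.02] shift now-axes mm [190.7  10.6 -99.7] shift after-turn mm [190.7  10.7 -99.6] axes after
 [[ 0.07   0.    -0.998]
 [ 0.998  0.     0.07 ]
 [ 0.    -1.     0.   ]]
```

View pics/side2.png

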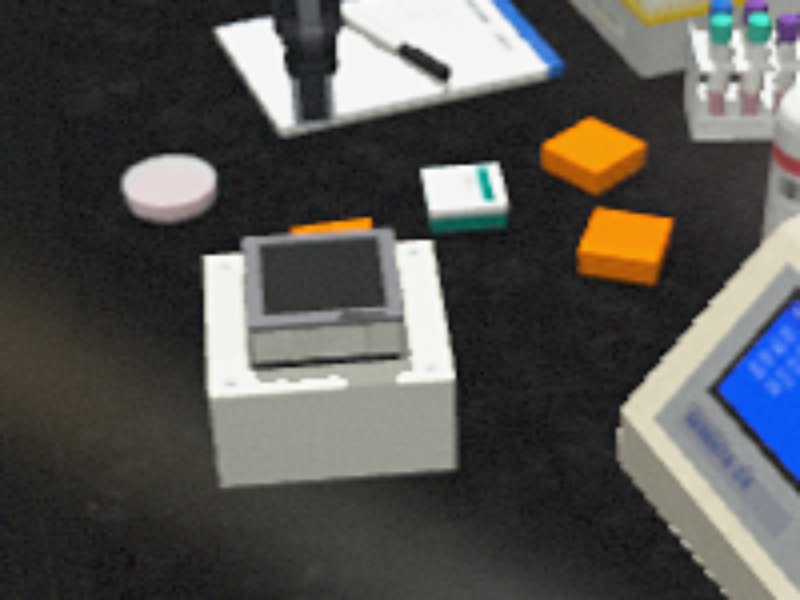

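The platform has risen clear of the rim, with its pad at crop (320,275). I'll open the gripper and go over the box.

```bash
python3 -m jog '[[31,0,-16,0,0,0,-1],[32,0,-17,0,0,0,-1],[32,0,-17,0,0,0,-1],[32,12,-17,0,0,0,-1],[32,30,-17,0,0,0,-1],[32,35,-16,0,0,0,-1],[0,33,0,0,0,0,-1],[0,0,0,0,0,0,-1]]'; python3 -m jog '[[0,0,0,0,0,0,-1],[0,0,0,0,0,0,-1]]'
python3 - <<'E'
from h import *
cv2.imwrite("pics/wrist3.png",camera("wrist")); 
togo([.637,.292,.003],86)
E
```

```text
time_s: 4.67
eef_pos: [0.6258, 0.2831, 0.0986]
eef_rot: [0.52, -0.513, -0.477, 0.489]
wrist_force: [-1.2, -0.6, -2.1]
opening: 0.998
time_s: 4.83
eef_pos: [0.6323, 0.2827, 0.1105]
eef_rot: [0.517, -0.517, -0.482, 0.483]
wrist_force: [1.1, 1.2, 0.5]
opening: 1.002
t 4.8833 pos [0.6334 0.2828 0.1122] open 1.002 F [-0.36  0.08  0.46]
turn tool deg [ 0.09 -0.02  0.03] shift now-axes mm [  9.4 109.3  -2.8] shift after-turn mm [  9.4 109.2  -3. ] axes after
 [[ 0.07   0.    -0.998]
 [ 0.998  0.     0.07 ]
 [ 0.    -1.     0.   ]]
```

View pics/wrist3.png

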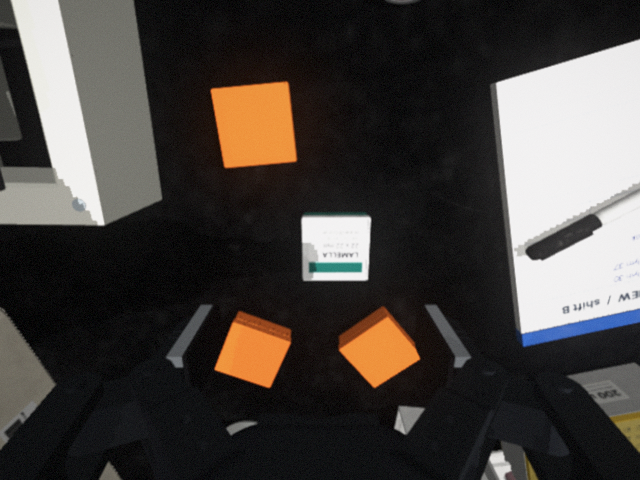

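The wrist view shows the box square to the jaws at (336,248), with the oranges clear of the finger paths. I'll measure it again from here and then descend.

```bash
python3 - <<'E'
from h import *
im=cv2.imread("pics/wrist3.png"); m=camera_model("wrist")
w=((im.min(2)>120)*255).astype(np.uint8)
w=cv2.morphologyEx(w,cv2.MORPH_CLOSE,np.ones((15,15)))
c,b=quad(w,(296,205,378,290)); P=onz(m,c.reshape(-1,2).astype(float),.02)[:,:2].astype(np.float32)
print(cv2.minAreaRect(P),b.mean(0))
E
python3 -m jog '[[9,10,-3,0,0,0,-1],[0,15,0,0,0,0,-1],[0,15,0,0,0,0,-1],[0,15,0,0,0,0,-1],[0,10,0,0,0,0,-1],[0,5,0,0,0,0,-1],[0,0,0,0,0,0,-1],[0,0,0,0,0,0,-1]]'; python3 -c "
from h import *
togo([.637,.292,.003],86)"
```

```text
((0.6379539966583252, 0.2958078980445862), (0.05059211701154709, 0.05081523209810257), 85.94464111328125) [335.49997 248.     ]
time_s: 5.55
eef_pos: [0.6362, 0.2919, 0.0402]
eef_rot: [0.517, -0.517, -0.482, 0.483]
wrist_force: [0.4, 0.1, 0.3]
opening: 1.001
t 5.55 pos [0.6362 0.2919 0.0402] open 1.001 F [0.44 0.1  0.35]
turn tool deg [-0.04  0.02 -0.01] shift now-axes mm [ 0.1 37.2 -0.8] shift after-turn mm [ 0.1 37.2 -0.8] axes after
 [[ 0.07   0.    -0.998]
 [ 0.998  0.     0.07 ]
 [ 0.    -1.     0.   ]]
```

```bash
python3 -m jog '[[1.5,10,-1,0,0,0,-1],[0,10,0,0,0,0,-1],[0,8,0,0,0,0,-1],[0,5,0,0,0,0,-1],[0,3,0,0,0,0,-1],[0,0,0,0,0,0,-1],[0,0,0,0,0,0,-1]]'
python3 - <<'E'
from h import *
cv2.imwrite("pics/wrist4.png",camera("wrist")); 
togo([.637,.293,.003],86)
E
```

```text
time_s: 6.13
eef_pos: [0.6374, 0.2936, 0.0044]
eef_rot: [0.517, -0.517, -0.482, 0.482]
wrist_force: [0.5, 0.2, -0.1]
opening: 1.003
t 6.1833 pos [0.6377 0.2936 0.0048] open 1.002 F [-0.44 -0.56  0.  ]
turn tool deg [0.03 0.03 0.01] shift now-axes mm [-0.7  1.8  0.7] shift after-turn mm [-0.7  1.8  0.6] axes after
 [[ 0.07   0.    -0.998]
 [ 0.998  0.     0.07 ]
 [ 0.    -1.     0.   ]]
```

View pics/wrist4.png

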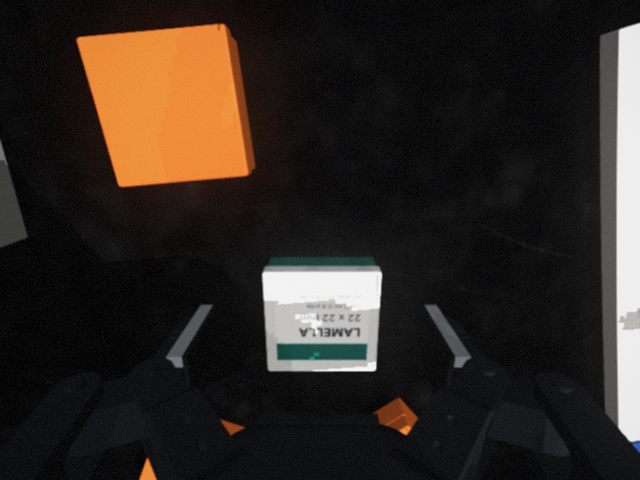

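The box sits centred between the pads at (322,315). Closing.

```bash
python3 -m jog '[[0,0,0,0,0,0,0],[0,0,0,0,0,0,0.5],[0,0,0,0,0,0,1],[0,0,0,0,0,0,1],[0,0,0,0,0,0,1],[0,0,0,0,0,0,1],[0,0,0,0,0,0,1]]';  python3 -m jog '[[0,-8,0,0,0,0,1],[0,-15,0,0,0,0,1],[0,-20,0,0,0,0,1],[0,-10,0,0,0,0,1],[0,0,0,0,0,0,1],[0,0,0,0,0,0,1]]';  python3 - <<'E'
from h import *
cv2.imwrite("pics/wrist5.png",camera("wrist")); cv2.imwrite("pics/side5.png",cv2.resize(camera("side")[110:270,220:420],(800,600)))
togo([.5244,.108,.2],86)
E
```

```text
time_s: 6.77
eef_pos: [0.6381, 0.2937, 0.0055]
eef_rot: [-0.517, 0.517, 0.483, -0.482]
wrist_force: [-0.0, -0.0, 4.7]
opening: 0.561
time_s: 7.27
eef_pos: [0.6381, 0.2937, 0.0588]
eef_rot: [-0.517, 0.517, 0.483, -0.482]
wrist_force: [0.0, -0.4, -0.4]
opening: 0.565
t 7.3667 pos [0.6367 0.2933 0.0567] open 0.557 F [-0.58  0.76 -0.56]
turn tool deg [-0.08  0.03 -0.03] shift now-axes mm [-192.7 -143.1   99.4] shift after-turn mm [-192.7 -143.3   99.1] axes after
 [[ 0.07   0.    -0.998]
 [ 0.998  0.     0.07 ]
 [ 0.    -1.     0.   ]]
```

View pics/wrist5.png

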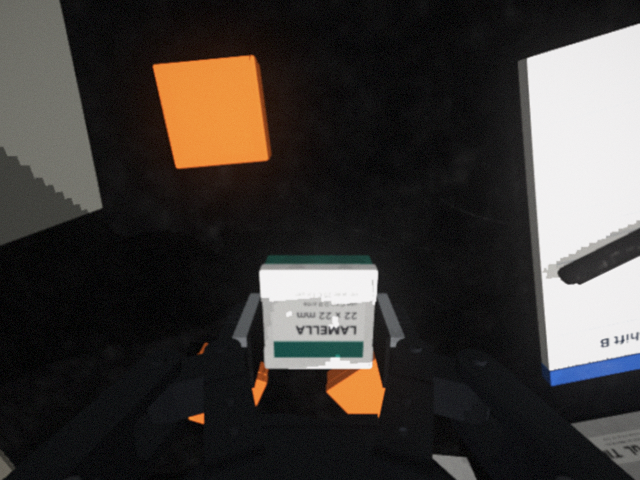

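View pics/side5.png

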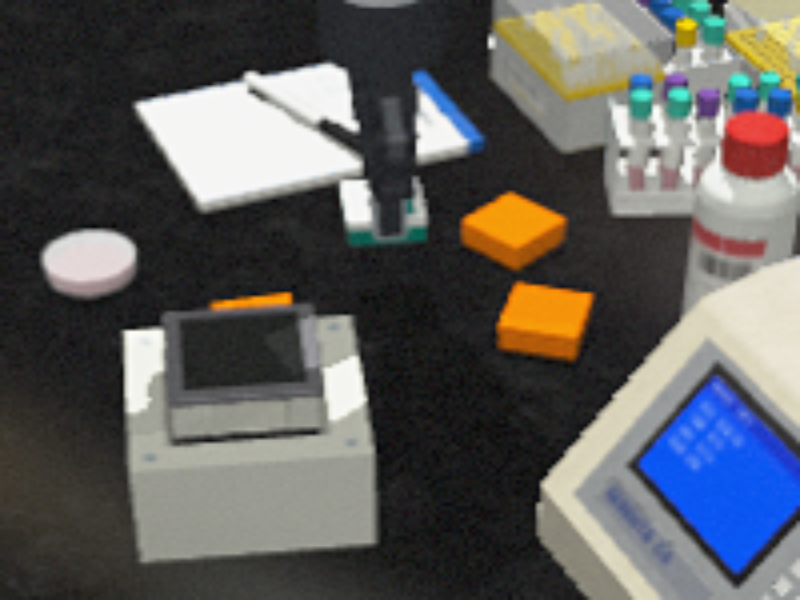

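The box is held flat at opening 0.56. I'll lift it and carry it over the dock.

```bash
python3 - <<'E'
from h import *
im=camera("top"); m=camera_model("top"); cv2.imwrite("pics/top6.png",im[200:310,220:420].repeat(4,0).repeat(4,1))
dark=((im.max(2)<60)*255).astype(np.uint8)
c,b=quad(dark,(252,222,297,268)); P=onz(m,c.reshape(-1,2).astype(float),.105)[:,:2].astype(np.float32)
print(cv2.minAreaRect(P),b)
E
python3 -m jog '[[0,-15,0,0,0,0,1],[0,-25,0,0,0,0,1],[0,-30,0,0,0,0,1],[0,-25,0,0,0,0,1],[-8,-5,4,0,0,0,1],[-16,0,8,0,0,0,1],[-24,0,12,0,0,0,1],[-24,0,12,0,0,0,1]]'; python3 -m jog '[[-24,0,12,0,0,0,1],[-24,0,12,0,0,0,1],[-24,0,12,0,0,0,1],[-22,0,12,0,0,0,1],[-16,0,9,0,0,0,1],[-8,0,4,0,0,0,1],[0,0,0,0,0,0,1],[0,0,0,0,0,0,1]]'; python3 -c "
from h import *
togo([.5244,.108,.115],86)"
```

```text
((0.5241798758506775, 0.10779456794261932), (0.06581447273492813, 0.06548761576414108), 85.26724243164062) [[253.8769  262.98465]
 [258.09232 229.26157]
 [292.4308  233.55386]
 [288.21536 267.27695]]
time_s: 8.08
eef_pos: [0.5954, 0.2236, 0.1573]
eef_rot: [0.517, -0.517, -0.482, 0.483]
wrist_force: [0.7, -1.4, -0.1]
opening: 0.557
time_s: 8.75
eef_pos: [0.5277, 0.1107, 0.1577]
eef_rot: [-0.517, 0.517, 0.482, -0.482]
wrist_force: [-0.1, 0.1, -1.2]
opening: 0.561
t 8.75 pos [0.5277 0.1107 0.1577] open 0.561 F [-0.08  0.11 -1.18]
turn tool deg [ 0.02 -0.03  0.02] shift now-axes mm [-3.  42.7  3.1] shift after-turn mm [-3.  42.7  3.1] axes after
 [[ 0.07   0.    -0.998]
 [ 0.998  0.     0.07 ]
 [ 0.    -1.     0.   ]]
```

View pics/top6.png

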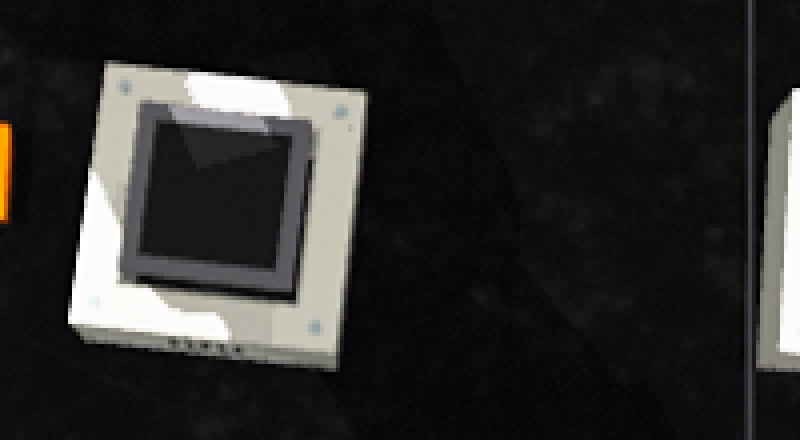

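The raised pad centre at (0.524, 0.108), angle 85.3°, agrees with the earlier estimate. I'll lower the box.

```bash
python3 -m jog '[[-3,6,3,0,0,0,1],[0,10,0,0,0,0,1],[0,12,0,0,0,0,1],[0,8,0,0,0,0,1],[0,4,0,0,0,0,1],[0,2,0,0,0,0,1],[0,0,0,0,0,0,1],[0,0,0,0,0,0,1]]'
python3 - <<'E'
from h import *
togo([.5242,.108,.1105],86)
cv2.imwrite("pics/side7.png",cv2.resize(camera("side")[150:270,210:370],(800,600)))
E
```

```text
time_s: 9.42
eef_pos: [0.5245, 0.108, 0.1156]
eef_rot: [0.517, -0.517, -0.482, 0.482]
wrist_force: [0.2, 0.7, 0.5]
opening: 0.563
t 9.4167 pos [0.5245 0.108  0.1156] open 0.563 F [0.23 0.7  0.55]
turn tool deg [0.   0.04 0.  ] shift now-axes mm [-0.1  5.1  0.3] shift after-turn mm [-0.1  5.1  0.3] axes after
 [[ 0.07   0.    -0.998]
 [ 0.998  0.     0.07 ]
 [ 0.    -1.     0.   ]]
```

View pics/side7.png

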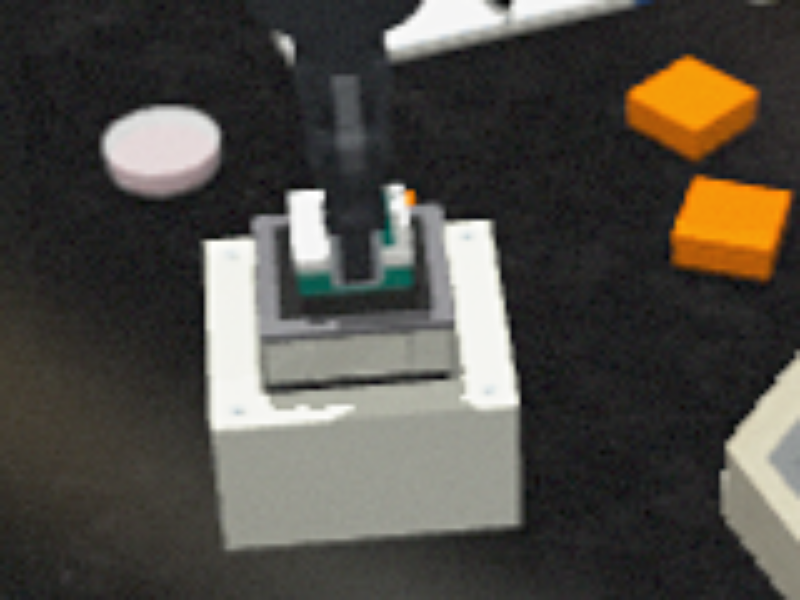

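The box is centred just over the pad. I'll lower it the last few mm while watching the force.

```bash
python3 -m jog '[[0,2,0,0,0,0,1],[0,1,0,0,0,0,1],[0,0,0,0,0,0,1],[0,0,0,0,0,0,1]]'; python3 -m jog '[[0,1,0,0,0,0,1],[0,0,0,0,0,0,1],[0,0,0,0,0,0,1]]'; python3 -m jog '[[0,1,0,0,0,0,1],[0,0,0,0,0,0,1],[0,0,0,0,0,0,1]]'
```

```text
time_s: 9.8
eef_pos: [0.5243, 0.1079, 0.1127]
eef_rot: [-0.517, 0.517, 0.482, -0.482]
wrist_force: [-0.4, 0.4, -0.5]
opening: 0.565
time_s: 10.05
eef_pos: [0.5243, 0.108, 0.1115]
eef_rot: [0.517, -0.517, -0.482, 0.482]
wrist_force: [0.4, 0.0, -0.2]
opening: 0.562
time_s: 10.3
eef_pos: [0.5243, 0.1079, 0.1105]
eef_rot: [0.517, -0.517, -0.482, 0.482]
wrist_force: [0.6, -0.8, -0.1]
opening: 0.558
```

```bash
python3 -m jog '[[0,0.7,0,0,0,0,1],[0,0,0,0,0,0,1],[0,0,0,0,0,0,1]]'; python3 -m jog '[[0,0.7,0,0,0,0,1],[0,0,0,0,0,0,1],[0,0,0,0,0,0,1]]'
python3 - <<'E'
from h import *
cv2.imwrite("pics/side8.png",cv2.resize(camera("side")[180:240,240:320],(800,600)))
E
```

```text
time_s: 10.55
eef_pos: [0.5244, 0.1079, 0.1101]
eef_rot: [-0.517, 0.517, 0.482, -0.482]
wrist_force: [-1.0, 0.3, 2.5]
opening: 0.565
time_s: 10.8
eef_pos: [0.5244, 0.108, 0.1092]
eef_rot: [-0.517, 0.517, 0.482, -0.482]
wrist_force: [-0.6, 0.0, 1.8]
opening: 0.561
```

View pics/side8.png

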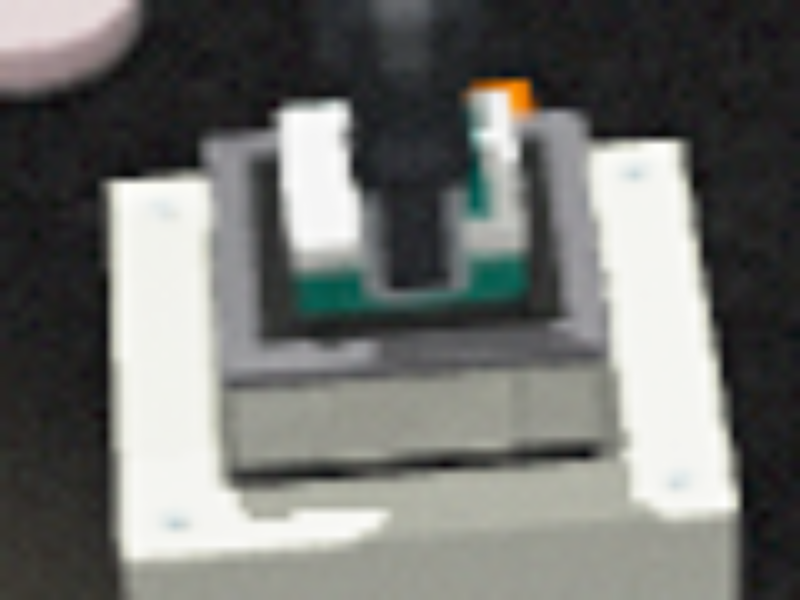

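It has touched at about 2 N. Releasing and rising.

```bash
python3 -m jog '[[0,-0.5,0,0,0,0,0.2],[0,0,0,0,0,0,-0.3],[0,0,0,0,0,0,-0.8],[0,0,0,0,0,0,-1],[0,0,0,0,0,0,-1]]'; python3 -m jog '[[0,-5,0,0,0,0,-1],[0,-15,0,0,0,0,-1],[0,-20,0,0,0,0,-1],[0,-25,0,0,0,0,-1],[0,-10,0,0,0,0,-1],[0,0,0,0,0,0,-1]]'
python3 - <<'E'
from h import *
cv2.imwrite("pics/wrist9.png",camera("wrist")); 
im=camera("side");cv2.imwrite("pics/side9.png",cv2.resize(im[150:270,210:370],(800,600)))
togo([.5242,.108,.145],86)
E
```

```text
time_s: 11.27
eef_pos: [0.5242, 0.1079, 0.1095]
eef_rot: [0.517, -0.517, -0.482, 0.482]
wrist_force: [-0.2, 0.0, 0.5]
opening: 0.999
time_s: 11.77
eef_pos: [0.5264, 0.108, 0.1879]
eef_rot: [-0.515, 0.518, 0.484, -0.481]
wrist_force: [0.3, -0.1, 0.8]
opening: 0.998
t 11.8667 pos [0.5242 0.1079 0.1844] open 1.001 F [ 0.    0.53 -0.44]
turn tool deg [ 0.02  0.03 -0.  ] shift now-axes mm [ 0.1 39.4  0. ] shift after-turn mm [ 0.1 39.4  0. ] axes after
 [[ 0.07   0.    -0.998]
 [ 0.998  0.     0.07 ]
 [ 0.    -1.     0.   ]]
```

View pics/wrist9.png

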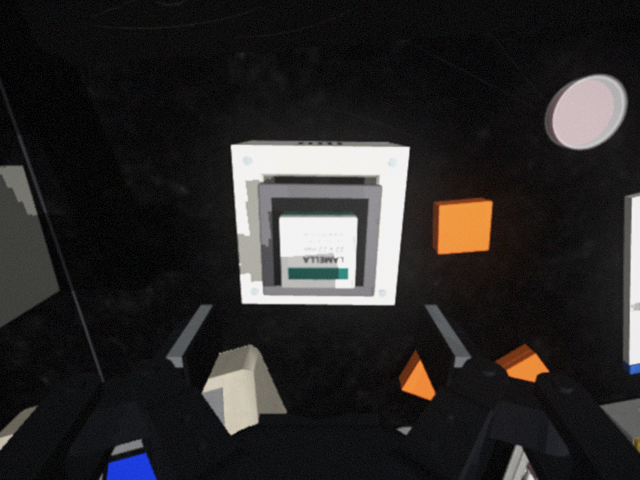

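View pics/side9.png

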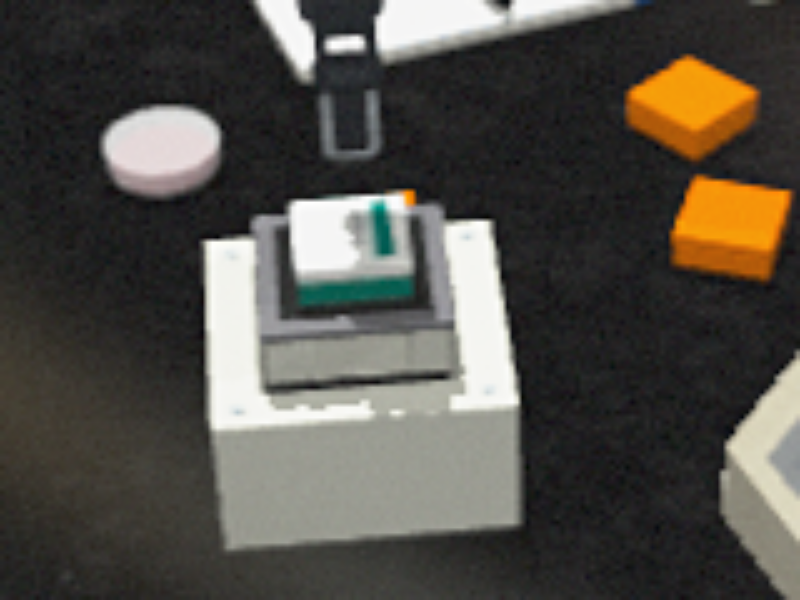

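The box lies flat on the raised pad, at wrist (318,250) and side crop (352,240). I'll check how well it is centred by number and shut the gripper.

```bash
python3 - <<'E'
from h import *
im=cv2.imread("pics/wrist9.png"); m=camera_model("wrist")
w=((im.min(2)>110)*255).astype(np.uint8); w=cv2.morphologyEx(w,cv2.MORPH_CLOSE,np.ones((9,9)))
# box top: exclude frame
c,b=quad(w,(275,205,362,290)); print("box",cv2.minAreaRect(onz(m,c.reshape(-1,2).astype(float),.125)[:,:2].astype(np.float32)),b.mean(0))
fr=np.array([[259,185],[381,185],[376,296],[264,296]],float); print("frame corners",onz(m,fr,.105).mean(0),onz(m,fr,.105).round(3).tolist())
E
python3 -m jog '[[0,0,0,0,0,0,1],[0,10,0,0,0,0,1],[0,10,0,0,0,0,1],[0,10,0,0,0,0,1],[0,10,0,0,0,0,1],[0,5,0,0,0,0,1],[0,0,0,0,0,0,1],[0,0,0,0,0,0,1]]'
```

```text
box ((0.5187122821807861, 0.10868038237094879), (0.057514626532793045, 0.050954706966876984), 85.97421264648438) [318. 252.]
frame corners [0.51906203 0.11005421 0.105     ] [[0.475, 0.073, 0.105], [0.481, 0.153, 0.105], [0.563, 0.149, 0.105], [0.557, 0.066, 0.105]]
time_s: 12.53
eef_pos: [0.524, 0.1079, 0.139]
eef_rot: [0.517, -0.517, -0.482, 0.483]
wrist_force: [-0.4, 1.0, 0.6]
opening: 0.002
```

Box and platform centres agree within about 3 mm. Now pressing down on the middle of the box.

```bash
python3 -m jog '[[0,6,0,0,0,0,1],[0,5,0,0,0,0,1],[0,3,0,0,0,0,1],[0,3,0,0,0,0,1],[0,3,0,0,0,0,1],[0,0,0,0,0,0,1]]'; python3 -m jog '[[0,6,0,0,0,0,1],[0,6,0,0,0,0,1],[0,6,0,0,0,0,1],[0,6,0,0,0,0,1],[0,6,0,0,0,0,1],[0,4,0,0,0,0,1],[0,0,0,0,0,0,1]]'
python3 - <<'E'
from h import *
cv2.imwrite("pics/side10.png",cv2.resize(camera("side")[150:270,210:370],(800,600)))
togo([.5242,.108,.077],86)
E
```

```text
time_s: 13.03
eef_pos: [0.5242, 0.108, 0.1194]
eef_rot: [0.517, -0.517, -0.482, 0.482]
wrist_force: [-0.0, -0.5, 2.1]
opening: 0.002
time_s: 13.62
eef_pos: [0.5244, 0.1079, 0.0848]
eef_rot: [-0.517, 0.517, 0.482, -0.482]
wrist_force: [2.4, -0.5, 3.7]
opening: 0.0
t 13.6667 pos [0.5245 0.1079 0.0853] open 0.005 F [0.79 0.39 3.3 ]
turn tool deg [0.   0.02 0.  ] shift now-axes mm [0.1 8.3 0.3] shift after-turn mm [0.1 8.3 0.3] axes after
 [[ 0.07   0.    -0.998]
 [ 0.998  0.     0.07 ]
 [ 0.    -1.     0.   ]]
```

View pics/side10.png

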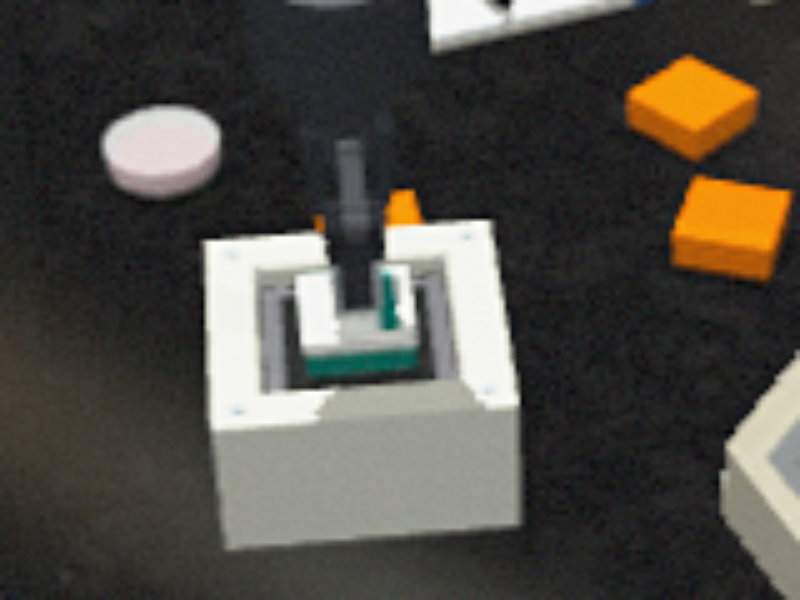

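Box and platform are going down level. I'll press the last 8 mm to the stop.

```bash
python3 -m jog '[[0,3,0,0,0,0,1],[0,3,0,0,0,0,1],[0,1,0,0,0,0,1],[0,0,0,0,0,0,1],[0,0,0,0,0,0,1]]'; python3 -m jog '[[0,1,0,0,0,0,1],[0,1,0,0,0,0,1],[0,0,0,0,0,0,1],[0,0,0,0,0,0,1]]'
```

```text
time_s: 14.08
eef_pos: [0.5244, 0.1079, 0.0787]
eef_rot: [-0.517, 0.517, 0.482, -0.482]
wrist_force: [1.7, -0.2, 3.2]
opening: -0.002
time_s: 14.42
eef_pos: [0.5244, 0.1079, 0.077]
eef_rot: [-0.517, 0.517, 0.482, -0.482]
wrist_force: [-0.7, -0.3, 6.0]
opening: -0.003
```

z=0.077 is the stop with the box on it (57+20 mm). Letting go gently.

```bash
python3 -m jog '[[0,-3,0,0,0,0,1],[0,-5,0,0,0,0,1],[0,-10,0,0,0,0,1],[0,-25,0,0,0,0,1],[0,-35,0,0,0,0,1],[0,-35,0,0,0,0,1],[0,-20,0,0,0,0,1],[0,0,0,0,0,0,1]]'; python3 -m jog '[[0,0,0,0,0,0,1],[0,0,0,0,0,0,1],[0,0,0,0,0,0,1],[0,0,0,0,0,0,1],[0,0,0,0,0,0,1],[0,0,0,0,0,0,1]]'
python3 - <<'E'
from h import *
s=camera("side");cv2.imwrite("pics/side11.png",cv2.resize(s[150:400,210:370+173],(800,600)))
im=camera("top");m=camera_model("top");cv2.imwrite("pics/top11.png",im)
print(get_obs()["eef_pos"])
ms=camera_model("side")
for z in(.085,.125):
    a=np.radians(86);x=np.array([np.cos(a),np.sin(a)])*.025;y=np.array([x[1],-x[0]])
    c=np.array([.5242,.108]); print(z,[proj(ms,[*(c+i*x+j*y),z])[0].round(1).tolist() for i,j in((1,1),(1,-1),(-1,-1),(-1,1))])
w=((s.min(2)>150)*255).astype(np.uint8)
c,b=quad(w,(266,195,296,225));print(b)
E
```

```text
time_s: 15.08
eef_pos: [0.5267, 0.1081, 0.2155]
eef_rot: [-0.515, 0.519, 0.485, -0.48]
wrist_force: [0.9, 0.2, -0.3]
opening: 0.003
time_s: 15.58
eef_pos: [0.5238, 0.1079, 0.2087]
eef_rot: [0.517, -0.517, -0.482, 0.483]
wrist_force: [0.1, -0.4, 0.1]
opening: 0.001
[0.52410102 0.10794501 0.20919158]
0.085 [[290.9, 202.4], [268.5, 204.3], [269.8, 218.7], [292.9, 216.7]]
0.125 [[290.2, 188.0], [267.2, 189.9], [268.5, 204.1], [292.2, 202.1]]
[[265.47208 196.60913]
 [294.96445 194.50253]
 [296.65482 218.16751]
 [267.16245 220.27411]]
```

View pics/side11.png

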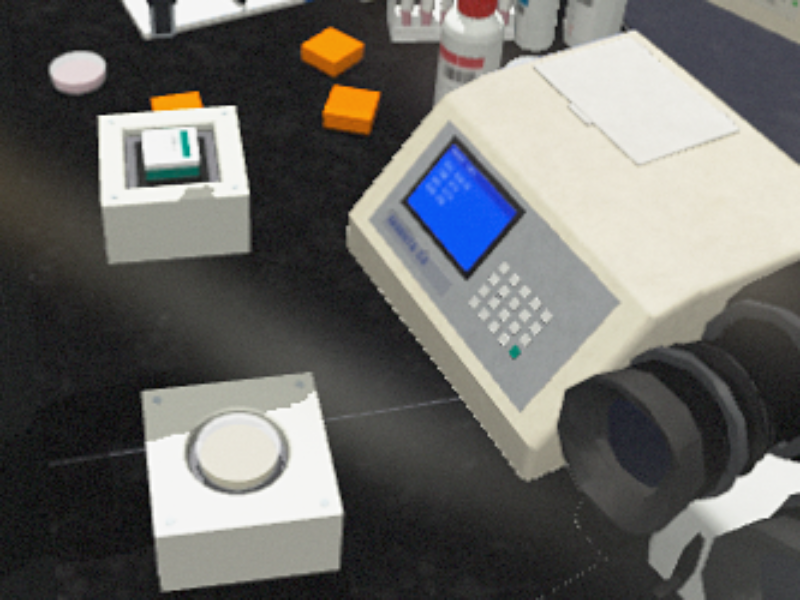

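View pics/top11.png

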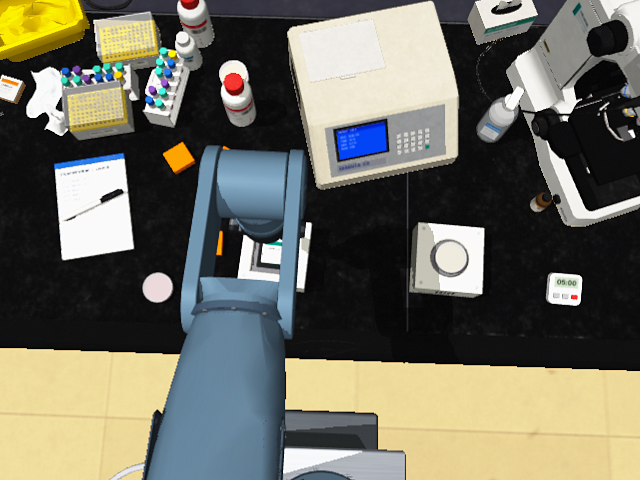

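The box lies flat and the platform is latched down. The box's top corner is at side pixel (269,204), against a predicted (268.5,204.3) for the latched height, and the round dock is unchanged. Handing in.

```bash
python3 -c "
from bench import *
print(hand_in(), get_obs()['time_s'])"
```

```text
the job is handed in; nothing more can be done
the job is handed in; nothing more can be done
```

The box of cover glasses is in the square dock, with its platform latched down again. I handed the job in at about 16 s of the 58 s allowed.

- **What I did:** I pressed the empty platform to its stop (57 mm) and let it rise. I then set the box flat in the middle and pressed both down to the stop (box top at 77 mm, about 6 N) before letting go and backing off.
- **Last checks:**
  - The side view after release shows the box flat and the platform latched. The box's top corner sits within about 1 px of where the latched height puts it.
  - The arm hung clear, about 12 cm above the box.
  - The round dock looks unchanged, and I never went near it. The orange look-alikes were not touched.
- **What disagreed:**
  - Just before the second press, the wrist view put the box within about 3 mm of the platform centre. It read both positions about 5 mm off in x against the top and side views. I did not measure the centring again after the press.
  - An automatic outline of the box in the final side image merged with nearby white parts, so I read the corner by eye instead.

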